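# Snug the hold-down clamp: touch plus an eighth of a turn

## Task

One of the two hold-down screw clamps on the table has the dark oak block lying under its pressure foot. Turn that clamp's wing knob clockwise until the foot touches the block, then add an eighth of a turn and let go. Do not over-tighten it, keep the block where it lies, and leave the empty clamp alone.

Things in the scene. Friction and masses are not known exactly. Their poses are not given: they have to be found in the camera images.
- loaded_grip (a point): Grip point on the wing knob of the clamp with the oak block: on the screw axis, 115 mm above the table. The wing is an upright dark steel bar 56 mm long (this x axis), 10 mm thick (y; pinch it so), 98 to 125 mm above the table, on a 24 mm hub. The point turns with the wing and keeps its height. Below lies a steel index plate, 62 mm across, top at 86 mm, eight dark notches 45 degrees apart.
- loaded_knob (a joint): Turn of that knob, rad, growing clockwise from above. Starts at -0.6 to -0.25, foot clear. At 0 the wing is in line with the clamp's arm and one pair of notches, and the rubber foot just touches the block; +0.785 is an eighth of a turn more. The foot sinks 4 mm per rad; past touch its spring (2.5 N/mm) gives. Stops at -0.9 and 1.4. Friction 0.12 N m: it stays where left.
- oak_block: Dark oak offcut 32 x 82 x 22 mm, loose, lying crosswise on the 12 mm base plate of the clamp to be tightened, within 5 mm of its screw axis. Origin: centre of its underside; y along its length. The clamp is a fixed aluminium C-frame 100 mm long, its base 50 mm wide (so the block sticks out at both sides), with a column at the far end and a 40 mm wide arm toward the robot, top at 83 mm.
- spare_knob (a joint): Turn of the wing knob of the other clamp, which has the same shape but nothing under its foot, in rad, same sense; starts at -0.6 to -0.25. Leave it alone. The two clamps may stand either way round, one left and one right of the green vice.
Not all that is in view belongs to the job. What is shaped like the part that bears spare_knob but red is not meant.

How it is judged:
By the outcome, as a careful person would: the job done as asked, in the order asked, and still so for the second after the job is handed in, with the robot touching nothing.
It also fails if it takes over 32 s, if anything falls off the work surface, if the arm or the gripper's body presses on something with over 40 N, if the wrist force passes 120 N, or if a joint passes its speed limit or range.

## Robot

A 6-joint arm with a two-finger parallel gripper is mounted at the origin on a cart in front of the work surface, level with it; the furniture and walls round the work are solid. World frame = base frame: x ahead of the robot, y to its left, z up, the work surface at z = 0. Lengths are in m, angles in degrees, forces in N, time in s.
With the tool pointing down it reaches from about 0.375 to 0.9 m from the base axis. Payload 3.1 kg.
Tool frame: the origin (TCP) lies at the very end of the fingers, on their centre line; the grasp point (between the pads) lies 19 mm behind it (grasp_offset is the distance from the TCP to the grasp point, in m); z points along the fingers, y is the direction in which the jaws open and shut (so a half turn about z gives the same grasp; the last joint's range is limited). The gripper opens to 87 mm and grips with 3 to 60 N. Pads are 19 mm wide; open, the fingers measure 117 mm over their backs; the gripper's body (75 mm by 190 mm) begins 51 mm behind the grasp point.
Start: joints at [-10.227, 30.224, 82.088, -0, 67.689, -10.227], TCP at [0.625, 0, 0.223] pointing down, gripper open.
Joint ranges: [-176.69, 176.69], [-43.24, 126.21], [12.49, 139.97], [-82, 262], [0, 151.66], [-163.58, 163.58]. Speed limits (degrees/s): [159.86, 159.86, 180, 180, 180, 180].

## Interface

Orientations are given as a 3x3 rotation matrix whose columns are the frame's x, y, z axes.
In Python, from rig import * gives the robot as it stands. The module is installed in compiled form; this text tells all that it offers.
- The arm moves only by the tool play_rows, never from a script. Its argument "plan" is a list that holds one entry, the list of rows, each a list of 7 numbers: the shift along the world's x, y, z each as a share of 5 cm, from -1 to 1, then the turn, a rotation vector about the world's x, y, z each as a share of pi rad, from -1 to 1, then the gripper's target within -1 to 1 (fully open at 1, half-way at 0, shut at -1). A call has 1 to 12 rows; each row shifts and turns the commanded pose from where the row before left it; what a row does not reach is not made up. A row lasts 1/10 s, in which the tool goes at most 50 mm and 8.59 degrees, less where a joint would pass 70% of its speed; a pose out of reach is approached as far as the arm can. A call with a number of a shift or a turn outside -1 to 1 is refused whole. A call with a gripper value outside its range is refused whole. The fingers move at their own pace and stop on an object; the grip force is fixed at half the most. Time passes only in rows, so rows that do not move let the fingers close. It gives the time, the measured TCP pose, the force and the opening at its end, in the units of the state.
- read_state(): the state, without advancing time (a new reading comes with each control period).
- capture(name): name is "scene" or "side" or "wrist"; returns the picture (480x640x3 uint8, red, green, blue); there is no depth.
- camera_params(name): a dict with "intrinsics" (3x3 intrinsics, pixels), "k1" (the pictures are not rectified: a ray, as slopes to the right and down, at radius r is drawn at 1 + k1 r^2 times it, then the intrinsics apply), "R" (3x3) and "t" (3): a world point X has camera coordinates R X + t; the wrist camera has in their place "mount" (4x4, takes a point from camera to tool coordinates, whose origin is the TCP and whose axes are the flange's). Camera axes: x right, y down, z forward; pixel columns grow to the right and rows downward; lengths in m; the calibration is good to about 2 mm. A picture is of the moment at which its call begins: read the wrist's pose just before it. camera_params takes no time and is no camera call.
- hand_in(): hands the job in, once; it reports no verdict.
The state is a dict: "time_s": time; "joint_positions": joint angles; "qvel": joint speeds; "tau": joint torques, N m; "position": TCP position; "tcp_rot": TCP orientation; "force": force on the tool from outside, world axes, zero at the start; "moment": the same for the moment, N m; "opening": opening from 0.0 (shut) to 1.0 (fully open).
Only numpy, scipy, OpenCV 4.12 (cv2) and the standard library are available. Lean on these libraries where they do the work, as an engineer would, in place of code of your own. Each camera call takes 0.05 s, during which the arm holds its last target. There are 200 camera calls.

## Working session

There is one attempt and no reset: what is moved stays moved. The work goes in short steps, Python scripts to look and compute and a tool call to move; the robot and the scene stay as the last step left them, time stands still between calls to the robot, and variables do not carry over. Pictures are saved under pics/ and viewed, about 8 in all and at most 12, crops included, and the job is handed in when it is done.

Besides the shell and the picture viewer there is one more tool, called after ">>>" as a command line: name --argument value ..., lists and objects as JSON in quotes. play_rows: Moves the arm, as the interface text tells. Its arguments: {"type":"object","properties":{"plan":{"type":"array"}},"required":["plan"]}

```bash
mkdir -p pics; python3 - <<'E'
from rig import *
import cv2
for n in ("scene","side"):
    cv2.imwrite(f"pics/{n}0.png",capture(n)[:,:,::-1])
    p=camera_params(n); print(n,p)
print(camera_params("wrist")); s=read_state(); print(s["time_s"],s["position"],s["tcp_rot"])
cv2.imwrite("pics/wrist0.png",capture("wrist")[:,:,::-1])
E
```

```text
scene {'intrinsics': array([[587.95021107,   0.        , 316.25194956],
       [  0.        , 587.95021107, 244.07946475],
       [  0.        ,   0.        ,   1.        ]]), 'k1': 0.017922980786451395, 'R': array([[ 0.59216637, -0.80573074,  0.01170329],
       [-0.53861372, -0.40656955, -0.73796779],
       [ 0.59936153,  0.43069616, -0.67473444]]), 't': array([-0.35533408,  0.33290737,  0.96293902])}
side {'intrinsics': array([[449.00057978,   0.        , 320.95638599],
       [  0.        , 449.00057978, 236.92774417],
       [  0.        ,   0.        ,   1.        ]]), 'k1': 0.003056052343535505, 'R': array([[ 0.99460192,  0.10231902,  0.01725816],
       [ 0.07963851, -0.64609831, -0.75908806],
       [-0.06651868,  0.75636485, -0.65075915]]), 't': array([-0.50285123,  0.00234407,  1.10898299])}
{'intrinsics': array([[374.8598591 ,   0.        , 323.01561654],
       [  0.        , 374.8598591 , 232.90248295],
       [  0.        ,   0.        ,   1.        ]]), 'k1': -0.024242368432842276, 'mount': array([[-4.28877768e-04, -9.69578547e-01, -2.44780019e-01,
         6.68779339e-02],
       [ 9.99999907e-01, -4.28903715e-04, -5.31983270e-05,
         5.66042634e-04],
       [-5.34071029e-05, -2.44780019e-01,  9.69578640e-01,
        -1.61495367e-01],
       [ 0.00000000e+00,  0.00000000e+00,  0.00000000e+00,
         1.00000000e+00]])}
0.1 [6.24335999e-01 1.27126243e-04 2.21660702e-01] [[ 4.30224733e-05  9.99998100e-01 -1.94905760e-03]
 [ 9.99999934e-01 -4.23175344e-05  3.61721727e-04]
 [ 3.61638560e-04 -1.94907304e-03 -9.99998035e-01]]
```

View pics/scene0.png

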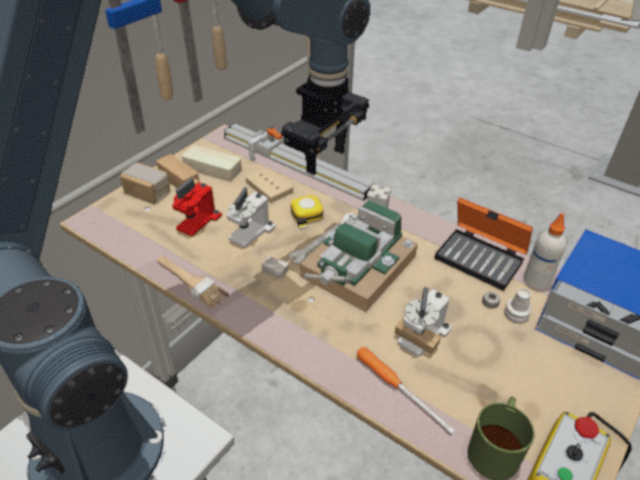

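View pics/wrist0.png

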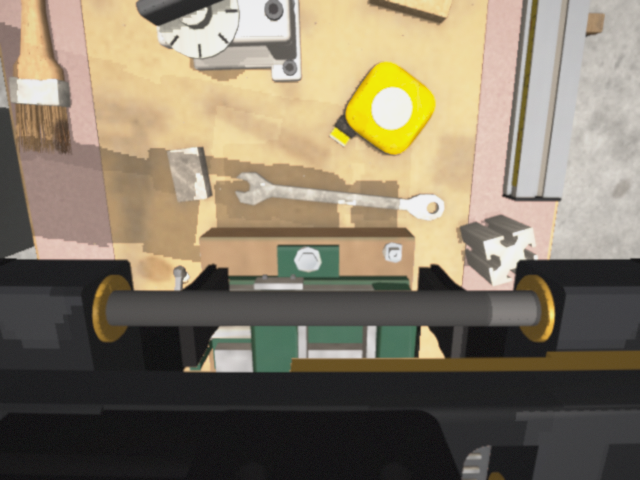

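The loaded clamp is right of the vice, near scene pixel (425,310), with brown wood under it. The other grey clamp, at about (250,215), is empty. I'll zoom in on the loaded one.

```bash
cat > h.py <<'E'
import numpy as np, cv2
from rig import *
def ray(name,uv,st=None):
    p=camera_params(name);K=p["intrinsics"]
    d=(np.array(uv,float)-K[:2,2])/K[0,0]; s=d.copy()
    for _ in range(10): s=d/(1+p["k1"]*(s@s))
    v=np.append(s,1)
    if name=="wrist":
        M=p["mount"];R=st["tcp_rot"]; return R@M[:3,3]+st["position"], R@M[:3,:3]@v
    return -p["R"].T@p["t"], p["R"].T@v
def onz(name,uv,z,st=None):
    o,d=ray(name,uv,st); return o+d*(z-o[2])/d[2]
E
python3 - <<'E'
from h import *
a=cv2.imread("pics/scene0.png")[270:370,375:475]; b=cv2.imread("pics/side0.png")
print(onz("scene",(425,300),.115), onz("scene",(245,200),.115))
p=camera_params("side"); X=p["R"]@onz("scene",(425,300),.115)+p["t"]; uv=(p["intrinsics"]@(X/X[2]))[:2]; print(uv)
u,v=uv.astype(int); b=b[max(v-50,0):v+50,u-50:u+50]
cv2.imwrite("pics/c1.png",np.hstack([cv2.resize(i,(400,400),interpolation=cv2.INTER_CUBIC) for i in (a,b)]))
E
```

```text
[ 0.50725329 -0.30884219  0.115     ] [0.53034543 0.14043486 0.115     ]
[304.58927439 327.68052004]
```

View pics/c1.png

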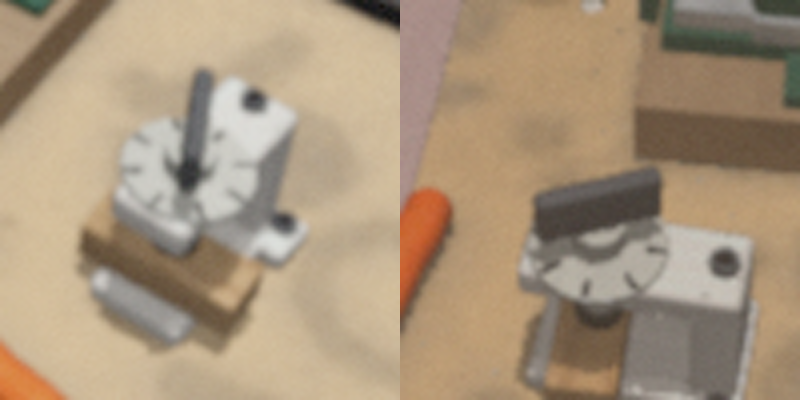

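The loaded clamp's wing is dark and its direction is roughly along world x. I'll move the wrist camera over it.

>>> play_rows --plan '[[[-0.35,-0.56,0.04,0,0,-0.0455,1],[-0.35,-0.56,0.04,0,0,-0.0455,1],[-0.35,-0.56,0.04,0,0,-0.0455,1],[-0.35,-0.56,0.04,0,0,-0.0455,1],[-0.35,-0.56,0.04,0,0,-0.0455,1],[-0.35,-0.56,0.04,0,0,-0.0455,1],[-0.35,-0.56,0.04,0,0,-0.0455,1],[-0.35,-0.56,0.04,0,0,-0.0455,1],[-0.35,-0.56,0.04,0,0,-0.0455,1],[-0.35,-0.56,0.04,0,0,-0.0455,1],[-0.35,-0.56,0.04,0,0,-0.0455,1],[0,0,0,0,0,0,1]]]'

```text
time_s: 1.35
position: [0.431, -0.3114, 0.2447]
tcp_rot: [[1.0, -0.008, 0.0], [-0.008, -1.0, -0.002], [0.0, 0.002, -1.0]]
force: [-0.3, 0.7, -0.6]
opening: 0.999
```

```bash
python3 - <<'E'
from h import *
import pickle
s=read_state(); cv2.imwrite("pics/w1.png",capture("wrist")[:,:,::-1]); pickle.dump(s,open("s1.pkl","wb"))
print(s["time_s"],s["position"],s["tcp_rot"].round(3),s["joint_positions"],s["force"])
E
```

```text
1.35 [ 0.43103112 -0.31144119  0.24471423] [[ 1.    -0.008  0.   ]
 [-0.008 -1.    -0.002]
 [ 0.     0.002 -1.   ]] [-4.78517390e+01  2.14457025e+01  9.39974385e+01 -8.76958891e-02
  6.44677899e+01  4.26195279e+01] [-0.32878193  0.71406819 -0.58226703]
```

View pics/w1.png

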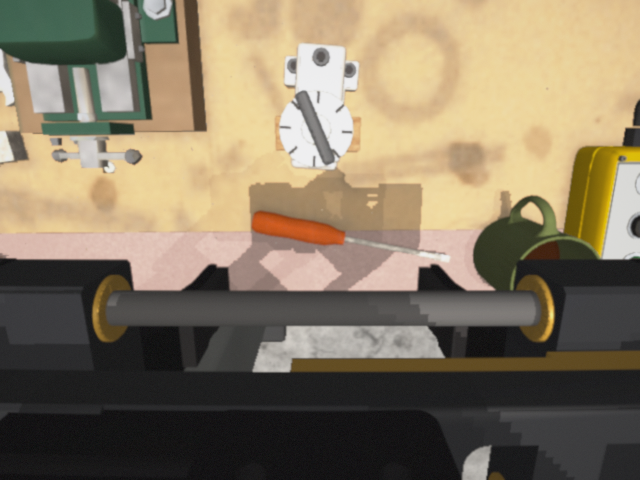

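Wing spans (300,95) to (330,162) on the white index plate centred about (316,128), arm pointing up the image. Measuring by masks.

```bash
python3 - <<'E'
from h import *
import pickle
s=pickle.load(open("s1.pkl","rb"))
im=cv2.imread("pics/w1.png"); x0,y0=260,40
c=im[y0:190,x0:370]; g=cv2.cvtColor(c,cv2.COLOR_BGR2GRAY)
k=(g<105).astype(np.uint8)
n,l,st,ce=cv2.connectedComponentsWithStats(k,connectivity=8)
for i in range(1,n):
    if st[i,4]>=4:
        u=ce[i]+[x0,y0]; print(i,st[i,4],u.round(1),onz("wrist",u,.086,s)[:2].round(4))
i=1+np.argmax(st[1:,4]); ct=np.argwhere(l==i)[:,::-1]+[x0,y0]
for z in (.125,):
    P=np.array([onz("wrist",u,z,s)[:2] for u in ct]); r=cv2.minAreaRect((P*1000).astype(np.float32)); print(r)
    w,v=np.linalg.eigh(np.cov(P.T)); print(np.degrees(np.arctan2(v[1,1],v[0,1])),P.mean(0))
# top face only: grey levels
big=cv2.resize(c,None,fx=5,fy=5,interpolation=cv2.INTER_CUBIC)[:600]
cv2.imwrite("pics/c2.png",cv2.resize(c,None,fx=4,fy=4,interpolation=cv2.INTER_CUBIC))
E
```

```text
1 64 [320.5  56.3] [ 0.5614 -0.3104]
2 26 [292.6  65. ] [ 0.5552 -0.2882]
3 41 [348.7  69.3] [ 0.5517 -0.3329]
4 4 [297.   97.5] [ 0.5306 -0.2911]
5 21 [299.  106.3] [ 0.5238 -0.2926]
11 7 [311.  130.7] [ 0.5044 -0.3021]
13 4 [313.5 137. ] [ 0.4993 -0.3041]
18 11 [330.9 152. ] [ 0.487  -0.3184]
21 7 [327.9 162.4] [ 0.4785 -0.3158]
((553.5748291015625, -310.5248718261719), (4.868825912475586, 5.826945781707764), 89.56282043457031)
179.17285519324213 [ 0.55370082 -0.31052778]
```

View pics/c2.png

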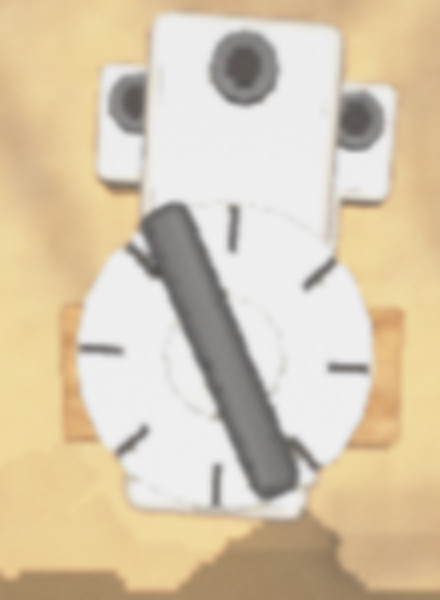

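```bash
cat >> h.py <<'E'
def wing(im,s,box,th=150):
    "axis of dark wing (opened mask) in crop box u0,v0,u1,v1 -> centre, angle at z=.125"
    u0,v0,u1,v1=box; g=cv2.cvtColor(im[v0:v1,u0:u1],cv2.COLOR_BGR2GRAY)
    k=cv2.resize(g,None,fx=4,fy=4,interpolation=cv2.INTER_CUBIC)<th
    k=cv2.morphologyEx(k.astype(np.uint8),cv2.MORPH_OPEN,cv2.getStructuringElement(cv2.MORPH_ELLIPSE,(19,19)))
    n,l,st,ce=cv2.connectedComponentsWithStats(k); i=1+np.argmax(st[1:,4])
    px=(np.argwhere(l==i)[:,::-1]+.5)/4-.5+[u0,v0]
    P=np.array([onz("wrist",u,.125,s)[:2] for u in px[::3]]); r=cv2.minAreaRect((P*1000).astype(np.float32))
    w,v=np.linalg.eigh(np.cov(P.T)); return P.mean(0),np.degrees(np.arctan(v[1,1]/v[0,1])),r
E
python3 - <<'E'
from h import *
import pickle
s=pickle.load(open("s1.pkl","rb")); im=cv2.imread("pics/w1.png")
print(wing(im,s,(285,85,345,170)))
cv=lambda a:onz("wrist",((a[0]+.5)/4-.5+260,(a[1]+.5)/4-.5+40),.086,s)[:2]
f,b,l,r,fl,br,fr,bl=map(cv,[(234,228),(216,485),(101,350),(348,368),(140,261),(303,454),(320,274),(132,440)])
ang=lambda p,q:np.degrees(np.arctan2(*(p-q)[::-1]))
print(f,b,l,r,"mid",(f+b)/2,(l+r)/2,(fl+br)/2,(fr+bl)/2,"ang",ang(f,b),ang(l,r)-90,ang(fl,br)-45,ang(fr,bl)+45)
for e in [((157,14),(144,200)),((340,28),(332,235))]:
    p,q=[onz("wrist",((a[0]+.5)/4-.5+260,(a[1]+.5)/4-.5+40),.083,s)[:2] for a in e]; print("edge",ang(p,q))
E
```

```text
Traceback (most recent call last):
  File "h.py", line 20, in wing
    P=np.array([onz("wrist",u,.125,s)[:2] for u in px[::3]]); r=cv2.minAreaRect((P*1000).astype(np.float32))
                ~~~^^^^^^^^^^^^^^^^^^
  File "h.py", line 12, in onz
    o,d=ray(name,uv,st); return o+d*(z-o[2])/d[2]
        ~~~^^^^^^^^^^^^
  File "h.py", line 4, in ray
    p=camera_params(name);K=p["intrinsics"]
ValueError: time passes only in moves, steps and waits
```

```bash
sed -i 's/^def ray/import functools\n@functools.lru_cache\ndef cp(n): return camera_params(n)\ndef ray/; s/p=camera_params(name);K/p=cp(name);K/' h.py
cat > m.py <<'E'
from h import *
import pickle
s=pickle.load(open("s1.pkl","rb")); im=cv2.imread("pics/w1.png")
print(wing(im,s,(285,85,345,170)))
cv=lambda a,z=.086:onz("wrist",((a[0]+.5)/4-.5+260,(a[1]+.5)/4-.5+40),z,s)[:2]
f,b,l,r,fl,br,fr,bl=map(cv,[(234,228),(216,485),(101,350),(348,368),(140,261),(303,454),(320,274),(132,440)])
ang=lambda p,q:np.degrees(np.arctan2(*(p-q)[::-1]))
print(f,b,l,r,"mid",(f+b)/2,(l+r)/2,(fl+br)/2,(fr+bl)/2,"ang",ang(f,b),ang(l,r)-90,ang(fl,br)-45,ang(fr,bl)+45)
for e in [((157,14),(144,200)),((340,28),(332,235))]:
    p,q=[cv(a,.083) for a in e]; print("edge",ang(p,q))
E
python3 m.py
```

```text
(array([ 0.50602616, -0.30582124]), np.float64(23.833288416131914), ((505.4781494140625, -306.10382080078125), (54.42081069946289, 11.321983337402344), 25.810264587402344))
[ 0.53109202 -0.30823343] [ 0.47984445 -0.30388517] [ 0.50746083 -0.28057687] [ 0.50345086 -0.33148094] mid [ 0.50546823 -0.3060593 ] [ 0.50545585 -0.30602891] [ 0.50548374 -0.30561587] [ 0.5056547  -0.30606576] ang -4.849818734320552 -4.504167848941023 -4.50448372111088 -5.062872467496675
edge -5.596765325639415
edge -2.114476278574122
```

>>> play_rows --plan '[[[0.298,0.022,0,0,0,0.0282,1],[0.298,0.022,0,0,0,0.0282,1],[0.298,0.022,0,0,0,0.0282,1],[0.298,0.022,0,0,0,0.0282,1],[0.298,0.022,0,0,0,0.0282,1],[0,0,-0.6,0,0,0,1],[0,0,-0.6,0,0,0,1],[0,0,-0.4,0,0,0,1],[0,0,0,0,0,0,1],[0,0,0,0,0,0,1]]]'

```text
time_s: 2.4
position: [0.5074, -0.3015, 0.1645]
tcp_rot: [[0.903, 0.429, -0.001], [0.429, -0.903, 0.001], [-0.0, -0.001, -1.0]]
force: [0.4, -0.0, 0.0]
opening: 0.999
```

>>> play_rows --plan '[[[-0.038,-0.09,0,0,0,0,1],[0,0,-0.3,0,0,0,1],[0,0,-0.35,0,0,0,1],[0,0,-0.35,0,0,0,1],[0,0,-0.34,0,0,0,1],[0,0,0,0,0,0,1],[0,0,0,0,0,0,1],[0,0,0,0,0,0,1]]]'

```text
time_s: 3.2
position: [0.506, -0.3079, 0.0991]
tcp_rot: [[0.904, 0.427, 0.002], [0.427, -0.904, -0.002], [0.001, 0.003, -1.0]]
force: [0.1, -1.2, 0.9]
opening: 0.998
```

```bash
python3 - <<'E'
from h import *
s=read_state(); print(s["position"],s["force"],s["moment"],s["joint_positions"])
a=capture("scene")[:,:,::-1][230:380,350:500];b=capture("side")[:,:,::-1][260:410,230:380]
cv2.imwrite("pics/c3.png",np.hstack([cv2.resize(i,(400,400),interpolation=cv2.INTER_CUBIC) for i in (a,b)]))
E
```

```text
[ 0.50598885 -0.30788339  0.09912219] [ 0.09055525 -1.24248701  0.88436588] [0.02332591 0.0810534  0.0136653 ] [-4.21209384e+01  3.70173235e+01  9.29630738e+01 -2.50567924e-04
  4.98392681e+01  2.25865897e+01]
```

View pics/c3.png

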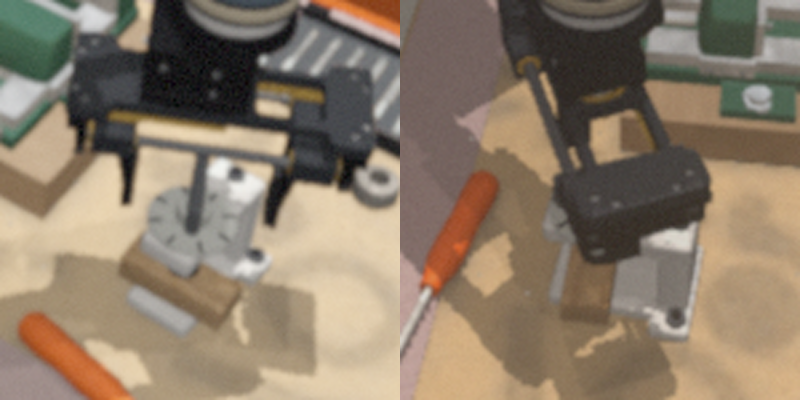

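The wing stands midway between the open fingers, which are clear of the arm. Closing.

>>> play_rows --plan '[[[0,0.03,0,0,0,0,1],[0,0,0,0,0,0,-1],[0,0,0,0,0,0,-1],[0,0,0,0,0,0,-1],[0,0,0,0,0,0,-1],[0,0,0,0,0,0,-1],[0,0,0,0,0,0,-1],[0,0,0,0,0,0,-1],[0,0,0,0,0,0,-1],[0,0,0,0,0,0,-1]]]'

```text
time_s: 4.3
position: [0.5054, -0.306, 0.0976]
tcp_rot: [[0.904, 0.427, 0.001], [0.427, -0.904, -0.001], [0.0, 0.001, -1.0]]
force: [1.3, -4.6, -2.9]
opening: 0.268
```

>>> play_rows --plan '[[[0,0,0,0,0,0,-1],[0,0,0,0,0,0,-1],[0,0,0,0,0,0,-1],[0,0,0,0,0,0,-1],[0,0,0,0,0,0,-1]]]'

```text
time_s: 4.8
position: [0.5054, -0.3061, 0.0976]
tcp_rot: [[0.904, 0.427, 0.001], [0.427, -0.904, -0.001], [0.0, 0.001, -1.0]]
force: [1.0, -3.2, -0.8]
opening: 0.234
```

>>> play_rows --plan '[[[0,0,0,0,0,0,-1],[0,0,0,0,0,0,-1],[0,0,0,0,0,0,-1]]]'

```text
time_s: 5.1
position: [0.5057, -0.306, 0.0994]
tcp_rot: [[0.904, 0.427, 0.002], [0.427, -0.904, -0.001], [0.001, 0.002, -1.0]]
force: [-1.2, -1.4, 7.5]
opening: 0.113
```

```bash
python3 - <<'E'
from h import *
s=read_state(); print(s["position"],s["force"],s["moment"],s["opening"])
a=capture("scene")[:,:,::-1][230:380,350:500]
cv2.imwrite("pics/c4.png",cv2.resize(a,(600,600),interpolation=cv2.INTER_CUBIC))
E
```

```text
[ 0.50574291 -0.30598682  0.09938544] [-1.21410735 -1.38636528  7.45297429] [-0.22741009  0.1566263  -0.12072653] 0.11301733887814946
```

View pics/c4.png

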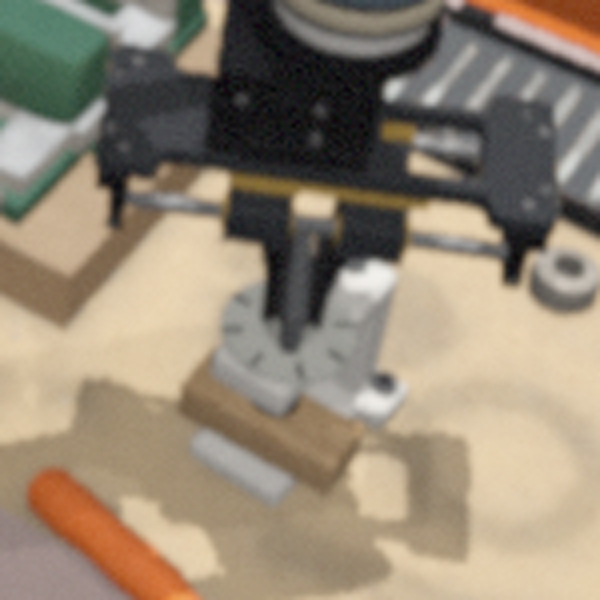

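Opening of 9.8 mm matches the 10 mm wing, so it's held. I'll relieve 2 mm upward, then turn clockwise by 75°.

>>> play_rows --plan '[[[0,0,0.04,0,0,0,-1],[0,0,0,0,0,0,-1],[0,0,0,0,0,-0.0278,-1],[0,0,0,0,0,-0.0278,-1],[0,0,0,0,0,-0.0278,-1],[0,0,0,0,0,-0.0278,-1],[0,0,0,0,0,-0.0278,-1],[0,0,0,0,0,-0.0278,-1],[0,0,0,0,0,0,-1],[0,0,0,0,0,0,-1]]]'

```text
time_s: 6.15
position: [0.5058, -0.3063, 0.0995]
tcp_rot: [[0.997, -0.083, 0.002], [-0.083, -0.997, -0.001], [0.002, 0.001, -1.0]]
force: [2.3, -5.1, -3.8]
opening: 0.108
```

```bash
python3 - <<'E'
from h import *
s=read_state(); print(s["position"],s["force"],s["moment"],s["opening"],s["joint_positions"][5]); R=s["tcp_rot"]; print(np.degrees(np.arctan2(R[1,0],R[0,0])))
E
```

```text
[ 0.5057953  -0.30634592  0.09946854] [ 2.34596087 -5.06268282 -3.82285244] [-0.68692786 -0.25863565 -0.09564931] 0.10835336880375485 52.74734767444804
-4.761115746962468
```

>>> play_rows --plan '[[[0,0,0,0,0,-0.0278,-1],[0,0,0,0,0,-0.0278,-1],[0,0,0,0,0,-0.0278,-1],[0,0,0,0,0,-0.0278,-1],[0,0,0,0,0,-0.0278,-1],[0,0,0,0,0,-0.0278,-1],[0,0,0,0,0,-0.0278,-1],[0,0,0,0,0,-0.0278,-1],[0,0,0,0,0,-0.0278,-1],[0,0,0,0,0,0,-1],[0,0,0,0,0,0,-1]]]'

```text
time_s: 7.25
position: [0.5055, -0.3068, 0.0995]
tcp_rot: [[0.646, -0.763, 0.001], [-0.763, -0.646, -0.002], [0.002, 0.001, -1.0]]
force: [1.2, -5.7, -4.5]
opening: 0.117
```

```bash
python3 - <<'E'
from h import *
s=read_state(); print(s["position"],s["force"],s["moment"],s["opening"],s["joint_positions"][5]); R=s["tcp_rot"]; print(np.degrees(np.arctan2(R[1,0],R[0,0])))
E
```

```text
[ 0.50553508 -0.30683962  0.0994856 ] [ 1.22446287 -5.73484067 -4.51632928] [-0.86172491 -0.10595437 -0.07171298] 0.11675606633899649 97.77684371393947
-49.77306527320622
```

>>> play_rows --plan '[[[0,0,0,0,0,0,1],[0,0,0,0,0,0,1],[0,0,0,0,0,0,1],[0,0,0,0,0,0,1],[0,0,0,0,0,0,1],[0,0,0,0,0,0,1],[0,0,0,0,0,0,1],[0,0,0,0,0,0,1]]]'

```text
time_s: 8.05
position: [0.505, -0.3054, 0.0995]
tcp_rot: [[0.646, -0.763, -0.0], [-0.763, -0.646, 0.0], [-0.0, -0.0, -1.0]]
force: [0.6, -1.0, -0.6]
opening: 0.756
```

>>> play_rows --plan '[[[0,0,0.3,0,0,0,1],[0,0,0.6,0,0,0,1],[0,0,0.6,0,0,0,1],[0,0,0.7,0,0,0,1],[0,0,0.7,0,0,0,1],[-0.3,0,0,0,0,0.0455,1],[-0.3,0,0,0,0,0.0455,1],[-0.3,0,0,0,0,0.0455,1],[-0.3,0,0,0,0,0.0455,1],[-0.3,0,0,0,0,0.0455,1],[0,0,0,0,0,0.0455,1],[0,0,0,0,0,0,1]]]'

```text
time_s: 9.25
position: [0.4296, -0.3054, 0.2447]
tcp_rot: [[1.0, -0.012, 0.0], [-0.012, -1.0, 0.0], [0.0, -0.0, -1.0]]
force: [0.4, 0.0, 0.3]
opening: 1.0
```

```bash
python3 - <<'E'
from h import *
import pickle
for _ in range(2): capture("wrist")
s=read_state(); im=capture("wrist")[:,:,::-1]; cv2.imwrite("pics/w2.png",im); pickle.dump(s,open("s2.pkl","wb"))
print(s["time_s"],s["position"],s["tcp_rot"].round(3),s["opening"])
p=cp("wrist");M=p["mount"]; X=M[:3,:3].T@(s["tcp_rot"].T@(np.array([.5055,-.306,.1])-s["position"])-M[:3,3]); uv=(p["intrinsics"]@(X/X[2]))[:2].astype(int); print(uv)
u,v=uv; u0,v0=u-55,max(v-95,0); print(u0,v0)
cv2.imwrite("pics/c5.png",cv2.resize(im[v0:v0+150,u0:u0+110],None,fx=4,fy=4,interpolation=cv2.INTER_CUBIC))
print(wing(im,s,(u-38,v-38,u+38,v+38)))
E
```

```text
9.35 [ 0.43018769 -0.30554681  0.24465027] [[ 1.    -0.014  0.   ]
 [-0.014 -1.    -0.   ]
 [ 0.     0.    -1.   ]] 1.0027761991026107
[322 127]
267 32
(array([ 0.50547865, -0.3063672 ]), np.float64(-50.06314749479266), ((505.2748718261719, -306.1939697265625), (9.900814056396484, 54.79784393310547), 39.944244384765625))
```

View pics/c5.png

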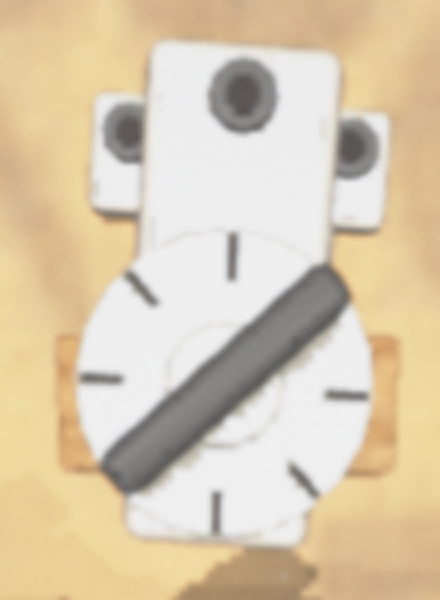

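The wing now covers the 45° notch pair at -50.1° (target -49.7°). The block still sticks out evenly on both sides, as before. Handing in.

```bash
python3 -c "
from rig import *
print(hand_in())"
```

```text
the job is handed in; nothing more can be done
None
```

I tightened the clamp that holds the oak block, the one to the right of the vice. The knob is now an eighth of a turn past touch, and I let go and handed the job in at about 9.4 s.

- **Knob angle:** I turned the wing clockwise from about +25° to the arm line at -4.7°, where the foot touches, and then 45° further. After release the wing measured -50.1° against a target of -49.7°. In the picture it covers the pair of notches at 45°.
- **Block and spare clamp:** The block looked unmoved in the last close-up, sticking out at both sides as before. I judged that by eye and did not measure it. The arm never went near the empty clamp.
- **Robot:** At the last reading the gripper was fully open and well above the clamp, with almost no force on it.
- **Disagreements:**
  - **Start angle:** The first measurement of the wing's angle gave 23.8° by one method and 25.8° by another. I gripped at about 25°, and from then on the gripper's own angle set the turn.
  - **Grip:** While closing, the fingers paused at an opening of 20–23 mm and rose about 2 mm before gripping the 10 mm wing. They may have caught on the hub, and the highest force I read was about 8 N.

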